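# Lock the press air setting and start the crank bolt in its boss

### The job

Get the stamping press ready for fastening its work plate: turn the air regulator's knob until its pointer lines up with the raised mark, then slide the steel lock fork fully home around the knob. Then take the crank of the bolt standing loose in the boss, turn it backward (anticlockwise seen from above) until you feel it drop into the thread, and from there forward (clockwise) one full turn so that it is started. Finish while still gripping the crank's black handle firmly and keeping still; do not let go, and leave the knob setting and the other things on the bench as they are.

Things in the scene. Friction and masses are not known exactly. Their poses are not given: they have to be found in the camera images.
- knob (a joint): regulator knob angle, rad: 0 when the pointer points along the regulator's own -x (away from the lock fork), growing clockwise from above, range 0 to 2.2; stays where left, turning moment about 0.04 N m
- knob_grip (a point): middle of the knob's upright black bar grip (42 mm long, 14 thick, 28 tall), on the knob's vertical axis, 68 mm above the bench. x axis along the bar; the pointer (small nose and white line at one end of the bar) is at its -x end. Below the bar is a round skirt, radius 24 mm
- mark_rib (a point): the mark: a raised black rib 13 x 4 mm lying radially on the white dial under the knob; this point is its middle, 33 mm from the knob axis. x axis along the rib, outward is -x. Fixed, but its place differs each time, 0.5 to 1.5 rad clockwise of the pointer's start. The knob is set when the pointer points along the rib
- lock (a joint): lock fork travel, m: 0 withdrawn, 0.035 fully home at its stop around the knob skirt; friction about 2 N
- lock_tab (a point): middle of the fork's upright steel push tab (34 mm wide, 8 thick, 32 tall), 68 mm above the bench. The fork lies flat (z 46 to 52 mm) on the far side of the knob; withdrawn, the tab is 86 mm from the knob axis. x axis across the tab's thickness; the fork slides home toward -x, to the knob. Behind the tab (+x) is free above 45 mm
- bolt (a joint): turn of the crank bolt, rad, not wrapped, clockwise from above (forward, tightening) positive; at 0 the crank points along point boss_top's +x, at value a it points a clockwise from there. Starts between -0.5 and 0.5. Friction about 0.06 N m
- bolt_depth (a joint): how far the bolt has sunk, m, down positive. One-start right-hand thread, 6 mm pitch. At first the bolt (about 5 N) rests on top of the thread at 0.5 to 3.5 mm; turned backward it climbs 6 mm per turn to 0, then, 0.7 to 3.9 rad back from its start (place not marked), drops at once to 6 mm. One turn forward from there takes it to 12 mm; it bottoms at 15.5 mm
- boss_top (a point): centre of the top of the round steel boss (outer radius 27 mm) on the steel plate (220 x 180 x 16 mm, fixed), on the bolt's vertical axis, 60 mm above the bench. Its axes are the plate's
- sleeve: black upright round crank handle, 22 mm dia, 36 mm tall, origin at its centre, 45 mm from the bolt axis. Spins on its pin and floats 16 mm up it; at rest it is 111 mm minus depth above the bench, arm of crank 21 mm below its centre, pin cap (radius 8) top 41 mm above. Held 5 mm up it leaves the bolt free to climb and drop; pressed down on its shoulder it passes that to the hand
- spool: bystander: foil spool, two white discs of radius 30 mm on a brass core, 60 mm tall, origin at underside
- blanks: bystander: stack of dark tag blanks 90 x 55 x 15 mm, origin at underside
- wrench: bystander: steel wrench lying flat, on the bench
- die: bystander: brass stamping die 34 x 50 x 17 mm lying on the steel plate, origin at underside, about 65 mm to the side of the bolt axis
There are look-alikes about, which are no part of the job. Leave any purple look-alike of the part that bears knob alone.

How it is judged:
On the way, in this order (a step that is already met when the one before it is completed fails the run):
1. the knob's pointer is at the mark, the lock still withdrawn (angle between the x axis of knob_grip and the x axis of mark_rib, either way round below 0.13 rad and value of joint lock below 0.008 m), for 0.1 s.
2. the lock is fully home over the set knob (angle between the x axis of knob_grip and the x axis of mark_rib, either way round below 0.13 rad and value of joint lock above 0.031 m), for 0.1 s.
3. turned backward, the bolt has dropped into the thread (value of joint bolt_depth above 0.0048 m and value of joint bolt below -0.55 rad), for 0.05 s.
At the end, for the whole second after the job is handed in: The bolt has been found by backward turning and stands one turn in from the drop (depth 12 mm within 0.9 mm, about 0.9 rad of turn), still; the fingers grip the black handle (over 8 N, grasp within 30 mm of its centre); the pointer is within 0.13 rad of the mark and the lock within 4 mm of its stop (all of step 2 and value of joint bolt_depth between 0.0111 and 0.0129 m and value of joint bolt below 6.5 rad and velocity of joint bolt between -0.1 and 0.1 rad/s and contact force between the fingers and sleeve above 8 N and distance between the grasp point and sleeve below 0.03 m); the arm keeps its last pose, push and grip.
It fails at once if a bystander was moved more than 20 mm (distance of any of spool, blanks, wrench, die from where it was at the start of the episode above 0.02 m).
It also fails if it takes over 72 s, if anything falls off the work surface, if the arm or the gripper's body presses on something with over 40 N, if the wrist force passes 120 N, or if a joint passes its speed limit or range.

### The arm

A 7-joint arm with a two-finger parallel gripper is mounted at the origin on the work surface. World frame = base frame: x ahead of the robot, y to its left, z up, the work surface at z = 0. Lengths are in m, angles in rad, forces in N, time in s.
With the tool pointing down it reaches from about 0.425 to 0.925 m from the base axis. Payload 6.8 kg.
Tool frame: the origin (TCP) lies midway between the tips of the shut fingers; the grasp point (between the pads) lies 19 mm behind it; z points along the fingers, y is the line along which they close (so a half turn about z gives the same grasp; the last joint's range is limited). The gripper opens to 85 mm and grips with 20 to 120 N. Pads are 22 mm wide; open, the fingers measure 114 mm over their backs; the gripper's body (76 mm by 85 mm) begins 54 mm behind the grasp point. The pads swing forward as they close: fully open they stand 13 mm farther back than shut.
Start: joints at [1.133, 0.477, 0.022, 1.555, -0.011, 1.109, -0.083], TCP at [0.219, -0.639, 0.198] pointing down, gripper open.
Joint ranges: [-2.96, 2.96], [-0.34, 2.1], [-1.41, 1.46], [0.24, 2.44], [-1.37, 4.51], [0.17, 1.92], [-2.96, 2.96]. Speed limits (rad/s): [2.39, 2.39, 3.14, 3.14, 3.14, 3.14, 3.14].

### API

Orientations are given as a rotation vector (axis times angle).
In Python, from bench import r gives the robot as it stands. The module is installed in compiled form; this text tells all that it offers.
- The arm moves only by the tool apply_moves, never from a script. Its argument "rows" is a list of rows, each a list of 6 numbers: the shift along the tool's x, y, z scaled (see below), then the turn, a rotation vector about the tool's x, y, z scaled (see below). A call has 1 to 5 rows; each row is the pose to reach, as a shift and turn from the pose commanded when the call began, along the tool's axes at that moment; what a row does not reach only later rows make up. The controller multiplies each number of a shift by 0.25 m and each number of a turn by 90 degrees. A row lasts 1/8 s, in which the tool goes at most 62.5 mm and 10.7 degrees, less where a joint would pass 70% of its speed; a pose out of reach is approached as far as the arm can. A call with a number of a shift or a turn outside -1 to 1 is refused whole. A call with a gripper value outside its range is refused whole. "claw" is the opening, from 0 (shut) to 1 (fully open), set as the call begins (left out, the last holds). The fingers move at their own pace and stop on an object; "newtons" is the grip in N (left out, the last holds). Time passes only in rows, so rows that repeat a pose let the fingers close. It gives the time, the measured TCP pose, the force, the opening and the grip force at its end, in the units of the state.
- r.get_obs(): the state, without advancing time (a new reading comes with each control period).
- r.grab_frame(name): name is "scene" or "top" or "wrist"; returns a dict with "pixels" (480x640x3 uint8, red, green, blue), "intrinsics" (3x3 intrinsics, pixels), "eye" and "attitude" of the camera in the world. Camera axes: x right, y up, looking along -z (the intrinsics and any distortion apply to the point x, -y, -z); pixel columns grow to the right and rows downward; lengths in m; the calibration is good to about 2 mm. A picture is of the moment at which its call begins. There is no depth.
- r.hand_in(): hands the job in; it is judged then, once.
Trained networks look in a picture, given as the dict that the camera call returned (one of the last four; its "shot" number tells which), for a name from the list of things; names that differ only in an ending like _2 or _b are one class to them, and where a whole thing is asked for, a point or a joint stands for the part that bears it (a point fixed in the world has none). Each returns a list of dicts, best first, with "conf" (0 to 1); they miss things now and then, are a little off and sometimes report something else, mostly with a low value. They report only what shows in the picture. A call takes as long as a camera call. They do not tell look-alikes from the thing itself.
- r.search_frame(picture, thing): "rect" ([left, top, width, height] in pixels, round what is visible of it).
- r.outline_of(picture, thing): "pixels" (480x640 bool, what is visible of it) and "rect" ([left, top, width, height] in pixels, round what is visible of it).
- r.landmark_of(picture, thing): "point" ([column, row] in pixels: a listed point, or the origin of a listed thing).
The state is a dict: "clock": time; "joints": joint angles; "qvel": joint speeds; "tau": joint torques, N m; "tcp_pos": TCP position; "orientation": TCP orientation; "contact_force": force on the tool from outside, world axes, zero at the start; "moment": the same for the moment, N m; "grip_width": finger opening in m; "gripper_force": force on a finger pad.
Only numpy, scipy, OpenCV 4.12 (cv2) and the standard library are available. Lean on these libraries where they do the work, as an engineer would, in place of code of your own. Each camera call takes 0.05 s, during which the arm holds its last target. There are 200 camera calls.

## Working session

There is one attempt and no reset: what is moved stays moved. The work goes in short steps, Python scripts to look and compute and a tool call to move; the robot and the scene stay as the last step left them, time stands still between calls to the robot, and variables do not carry over. Pictures are saved under pics/ and viewed, at most 10 in all, crops included, and the job is handed in when it is done.

Besides the shell and the picture viewer there is one more tool, called after ">>>" as a command line: name --pt "numbers of a row" for each row, then --argument value for the rest. apply_moves: Moves the arm, as the interface text tells. Its arguments: {"type":"object","properties":{"rows":{"type":"array","items":{"type":"array","items":{"type":"number"}}},"claw":{"type":"number"},"newtons":{"type":"number"}},"required":["rows"]}

```bash
mkdir -p pics
cat > h.py <<'E'
import numpy as np,cv2
from scipy.spatial.transform import Rotation as R
from bench import r
def snap(n,f):
    p=r.grab_frame(n); cv2.imwrite('pics/'+f,p['pixels'][:,:,::-1]); return p
def ray(p,uv):
    K=np.array(p['intrinsics']);A=np.array(p['attitude']); 
    A=A if A.shape==(3,3) else R.from_rotvec(A).as_matrix()
    d=np.linalg.inv(K)@[uv[0],uv[1],1]; return np.array(p['eye']),A@(d*[1,-1,-1])
def at(p,uv,z):
    e,d=ray(p,uv); return (e+d*(z-e[2])/d[2])
def proj(p,X):
    K=np.array(p['intrinsics']);A=np.array(p['attitude'])
    A=A if A.shape==(3,3) else R.from_rotvec(A).as_matrix()
    c=A.T@(np.array(X)-p['eye'])*[1,-1,-1]; q=K@c; return q[:2]/q[2]
Z=dict(knob_grip=.068,mark_rib=.04,lock_tab=.068,boss_top=.06,sleeve=.109,spool=0,blanks=0,wrench=0,die=.016)
def marks(p,names=Z):
    for n in names:
        for d in r.landmark_of(p,n)[:3]:
            print(n,round(d['conf'],2),np.round(d['point'],0),np.round(at(p,d['point'],Z[n]),4))
def st():
    o=r.get_obs()
    for k in o: print(k,np.round(o[k],3))
def goto(pos,yaw=None):
    "scaled shift for target; tool-frame, and turn for tool y-axis direction yaw(world)"
    o=r.get_obs();M=R.from_rotvec(o['orientation']).as_matrix()
    s=M.T@(np.array(pos)-o['tcp_pos'])/.25
    out=list(np.round(s,4))
    if yaw is not None:
        y=np.array([np.cos(yaw),np.sin(yaw),0]);z=np.array([0,0,-1.]);T=np.c_[np.cross(y,z),y,z]
        for s in(1,-1):
            TT=T*[s,s,1]; print('turn',np.round(R.from_matrix(M.T@TT).as_rotvec()/(np.pi/2),4))
    print('shift',out)
E
python3 - <<'E'
from h import *
st()
for n in('scene','top'):
    p=snap(n,n+'0.png');print(n,p['pixels'].shape,p['eye'],np.round(p['attitude'],2).tolist());marks(p)
E
```

```text
clock 0.0
joints [ 1.133  0.478  0.022  1.556 -0.012  1.109 -0.083]
qvel [-0.001  0.    -0.001  0.001  0.    -0.001  0.001]
tau [-1.0000e-03 -5.9645e+01  1.6070e+00 -2.8119e+01  1.2000e-02  9.0000e-03
  0.0000e+00]
tcp_pos [ 0.218 -0.638  0.197]
orientation [-3.097e+00 -5.150e-01  1.000e-03]
contact_force [-0.499 -0.341  0.507]
moment [-0.027  0.016 -0.006]
gripper_force 0.0
grip_width 0.086
scene (480, 640, 3) [1.2972287  0.20050855 0.90059207] [0.56, 0.68, 1.66]
knob_grip 0.86 [457. 219.] [0.3698 0.3763 0.068 ]
knob_grip 0.75 [231. 165.] [ 0.2682 -0.2251  0.068 ]
knob_grip 0.56 [392. 264.] [0.5441 0.2327 0.068 ]
mark_rib 0.83 [397. 270.] [0.5353 0.2466 0.04  ]
mark_rib 0.66 [393. 267.] [0.528  0.2373 0.04  ]
lock_tab 0.9 [456. 244.] [0.4554 0.3733 0.068 ]
lock_tab 0.82 [214. 188.] [ 0.3703 -0.2386  0.068 ]
lock_tab 0.58 [389. 297.] [0.6366 0.2341 0.068 ]
boss_top 0.7 [218. 248.] [ 0.5629 -0.1652  0.06  ]
sleeve 0.6 [213. 246.] [ 0.6023 -0.1562  0.109 ]
spool 0.88 [333. 226.] [0.3795 0.0755 0.    ]
blanks 0.8 [308. 378.] [0.8149 0.0959 0.    ]
wrench 0.86 [405. 364.] [0.7467 0.2824 0.    ]
wrench 0.4 [307. 379.] [ 0.8169  0.0947 -0.    ]
die 0.82 [198. 255.] [ 0.5577 -0.223   0.016 ]
top (480, 640, 3) [0.47151824 0.06422371 0.99108194] [0.06, -0.05, -1.57]
knob_grip 0.84 [454. 365.] [ 0.2767 -0.2221  0.068 ]
knob_grip 0.74 [163. 321.] [0.3688 0.3857 0.068 ]
knob_grip 0.69 [235. 232.] [0.555  0.2351 0.068 ]
mark_rib 0.98 [225. 239.] [0.5433 0.2625 0.04  ]
lock_tab 0.74 [454. 322.] [ 0.3646 -0.224   0.068 ]
lock_tab 0.68 [234. 189.] [0.6481 0.2392 0.068 ]
lock_tab 0.65 [175. 281.] [0.4521 0.3612 0.068 ]
boss_top 0.98 [421. 232.] [ 0.5544 -0.1606  0.06  ]
sleeve 0.46 [422. 206.] [ 0.6051 -0.1529  0.109 ]
blanks 0.71 [304. 123.] [0.8163 0.0914 0.    ]
wrench 0.59 [220. 152.] [0.7468 0.2847 0.    ]
die 0.9 [446. 238.] [ 0.5458 -0.2266  0.016 ]
```

View pics/top0.png

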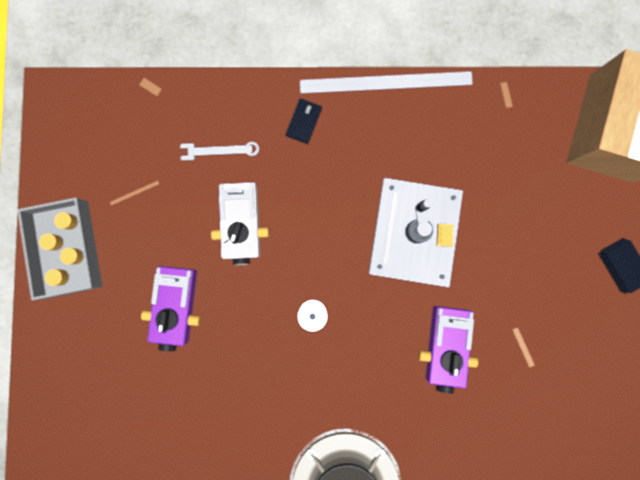

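View pics/scene0.png

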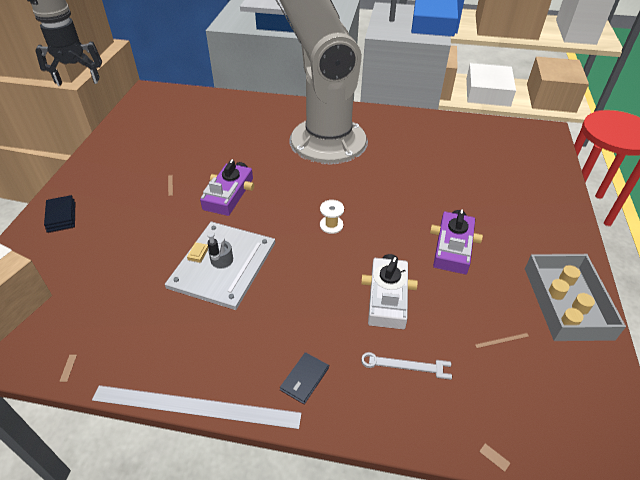

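The top view shows the white regulator with its knob at (238,232) and tab at (235,190). The bolt boss is at (420,231), with the handle at about (423,206). Purple look-alikes sit at (167,318) and (452,362). I'll go closer.

>>> apply_moves --pt "0.2 -0.14 -0.1 0 0 0" --pt "0.4 -0.27 -0.2 0 0 0" --pt "0.6 -0.4 -0.25 0 0 0" --pt "0.75 -0.53 -0.3 0 0 0" --pt "0.78 -0.55 -0.31 0 0 0" --claw 1

```text
clock: 1.62
tcp_pos: [0.3621, -0.4419, 0.2774]
orientation: [3.096, 0.526, 0.004]
contact_force: [0.2, -1.6, 0.0]
grip_width: 0.0855
gripper_force: 0.0
```

>>> apply_moves --pt "0.78 -0.55 -0.25 0 0 0" --pt "0.78 -0.55 -0.25 0 0 0" --pt "0.78 -0.55 -0.25 0 0 0" --pt "0.78 -0.55 -0.25 0 0 0" --pt "0.78 -0.55 -0.25 0 0 0"

```text
clock: 2.25
tcp_pos: [0.5018, -0.2479, 0.3396]
orientation: [-3.097, -0.528, -0.005]
contact_force: [-0.9, -0.4, -0.2]
grip_width: 0.0852
gripper_force: 0.0
```

Run:
```python
from h import *
st()
p=snap('wrist','w0.png');print(p['eye'],np.round(p['attitude'],2))
marks(p,['boss_top','sleeve','die'])
goto([.5,.235,.33],0)
```

```text
clock 2.25
joints [ 0.532  0.194 -0.217  1.634  0.041  1.316 -0.924]
qvel [ 0.053  0.006  0.09   0.038  0.032 -0.003  0.037]
tau [-1.8750e+00 -4.3874e+01 -2.2820e+00 -3.1010e+01 -2.8600e-01  3.6000e-02
 -4.5800e-01]
tcp_pos [ 0.502 -0.248  0.34 ]
orientation [-3.097 -0.528 -0.005]
contact_force [-0.868 -0.378 -0.193]
moment [-0.051  0.002  0.015]
gripper_force 0.0
grip_width 0.085
[ 0.57747176 -0.2210568   0.51508763] [-0.27  0.2  -1.22]
boss_top 0.56 [262. 106.] [ 0.5576 -0.1632  0.06  ]
sleeve 0.74 [257.  51.] [ 0.6043 -0.1518  0.109 ]
die 0.77 [314. 131.] [ 0.5489 -0.2236  0.016 ]
turn [-5.000e-04  8.000e-04 -7.921e-01]
turn [9.0000e-04 6.0000e-04 1.2079e+00]
shift [np.float64(0.6383), np.float64(-1.85), np.float64(0.0303)]
```

>>> apply_moves --pt "0.25 -0.92 0.0 0 0 0" --pt "0.25 -0.92 0.0 0 0 0" --pt "0.25 -0.92 0 0 0 0" --pt "0.25 -0.92 0 0 0 0"

```text
clock: 2.95
tcp_pos: [0.4824, -0.0139, 0.3382]
orientation: [3.099, 0.512, -0.0]
contact_force: [1.6, -0.2, -0.0]
grip_width: 0.0854
gripper_force: 0.0
```

>>> apply_moves --pt "0.25 -0.92 0.0 0 0 0" --pt "0.25 -0.92 0.0 0 0 0" --pt "0.25 -0.92 0 0 0 0" --pt "0.25 -0.92 0 0 0 0"

```text
clock: 3.45
tcp_pos: [0.468, 0.2239, 0.3382]
orientation: [3.099, 0.512, 0.0]
contact_force: [1.1, -0.2, -0.1]
grip_width: 0.0856
gripper_force: 0.0
```

Run:
```python
from h import *
st()
p=snap('wrist','w1.png');print(p['eye'],np.round(p['attitude'],2))
marks(p,['knob_grip','mark_rib','lock_tab'])
```

```text
clock 3.45
joints [-0.029  0.159 -0.607  1.7    0.094  1.312 -1.897]
qvel [-0.57   0.305 -0.279 -0.289  0.215  0.064 -0.894]
tau [ 2.5520e+00 -4.0303e+01 -2.8610e+00 -2.9030e+01 -4.7300e-01  1.2000e-02
  1.0940e+00]
tcp_pos [0.468 0.224 0.338]
orientation [3.099 0.512 0.   ]
contact_force [ 1.064 -0.229 -0.147]
moment [ 0.009 -0.048 -0.008]
gripper_force 0.0
grip_width 0.086
[0.5444554  0.25018444 0.51339954] [-0.28  0.2  -1.23]
knob_grip 0.91 [338. 102.] [0.5533 0.2329 0.068 ]
knob_grip 0.83 [161. 222.] [0.3682 0.3797 0.068 ]
mark_rib 0.84 [308. 111.] [0.5342 0.2605 0.04  ]
lock_tab 0.84 [183. 152.] [0.4525 0.3741 0.068 ]
lock_tab 0.71 [632. 373.] [ 0.3634 -0.2357  0.068 ]
lock_tab 0.61 [363.  13.] [0.6386 0.2375 0.068 ]
```

View pics/w1.png

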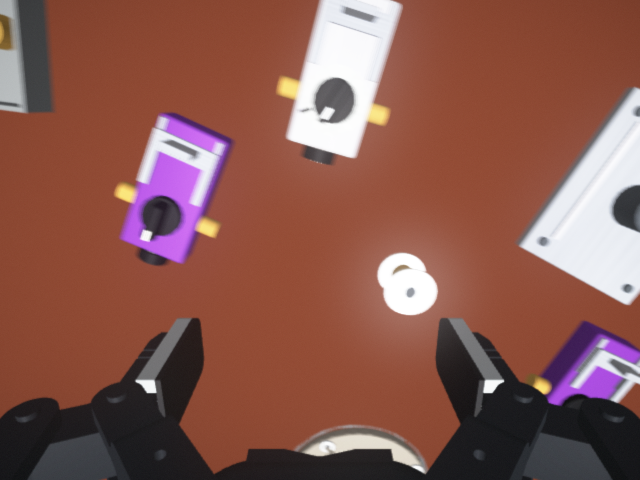

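The wrist view shows the knob at (337,100), its white pointer end at (327,114) pointing along the regulator's -x, and the rib at about (307,110). I'll turn the tool half round so there is joint-7 room, then look from close by.

>>> apply_moves --pt "0.48 0.13 0 0 0 -0.12" --pt "0.48 0.13 0 0 0 -0.24" --pt "0.48 0.13 0 0 0 -0.36" --pt "0.48 0.13 0 0 0 -0.48" --pt "0.48 0.13 0 0 0 -0.6"

```text
clock: 4.28
tcp_pos: [0.5931, 0.2278, 0.3376]
orientation: [2.53, 1.861, -0.003]
contact_force: [-0.6, 0.0, 0.6]
grip_width: 0.0851
gripper_force: 0.0
```

>>> apply_moves --pt "0 0 0 0 0 -0.12" --pt "0 0 0 0 0 -0.24" --pt "0 0 0.1 0 0 -0.36" --pt "0 0 0.2 0 0 -0.48" --pt "0 0 0.3 0 0 -0.6"

```text
clock: 4.9
tcp_pos: [0.5931, 0.2275, 0.262]
orientation: [1.416, 2.803, -0.004]
contact_force: [0.8, -0.5, -1.3]
grip_width: 0.0854
gripper_force: 0.0
```

>>> apply_moves --pt "0 0 0.1 0 0 -0.12" --pt "0 0 0.2 0 0 -0.24" --pt "0 0 0.25 0 0 -0.36" --pt "0 0 0.25 0 0 -0.48" --pt "0 0 0.25 0 0 -0.6"

```text
clock: 5.52
tcp_pos: [0.5929, 0.2274, 0.1997]
orientation: [0.004, -3.141, 0.005]
contact_force: [-0.1, -0.0, 0.4]
grip_width: 0.0852
gripper_force: 0.0
```

>>> apply_moves --pt "0 0 0 0 0 0"

```text
clock: 5.65
tcp_pos: [0.5928, 0.2282, 0.1998]
orientation: [-0.008, -3.14, 0.003]
contact_force: [0.6, -0.4, 1.6]
grip_width: 0.0853
gripper_force: 0.0
```

Run:
```python
from h import *
st()
p=snap('wrist','w2.png');print(p['eye'],np.round(p['attitude'],2))
marks(p,['knob_grip','mark_rib','lock_tab'])
cv2.imwrite('pics/w2.png',p['pixels'][:,:,::-1])
```

```text
clock 5.65
joints [ 0.246  0.632 -1.061  1.602  0.574  1.254  0.646]
qvel [-0.02  -0.013  0.007 -0.002 -0.014 -0.008 -0.08 ]
tau [ -0.122 -54.167 -15.871 -25.064   0.134   0.07    0.958]
tcp_pos [0.593 0.228 0.2  ]
orientation [-8.00e-03 -3.14e+00  3.00e-03]
contact_force [ 0.572 -0.406  1.568]
moment [-0.007 -0.038  0.009]
gripper_force 0.0
grip_width 0.085
[0.51212265 0.229122   0.37512936] [-0.25 -0.25  1.55]
knob_grip 0.91 [325. 166.] [0.5548 0.2329 0.068 ]
mark_rib 0.75 [361. 132.] [0.5322 0.2617 0.04  ]
lock_tab 0.66 [332. 273.] [0.6413 0.2383 0.068 ]
lock_tab 0.66 [537.  12.] [0.4535 0.3749 0.068 ]
```

View pics/w2.png

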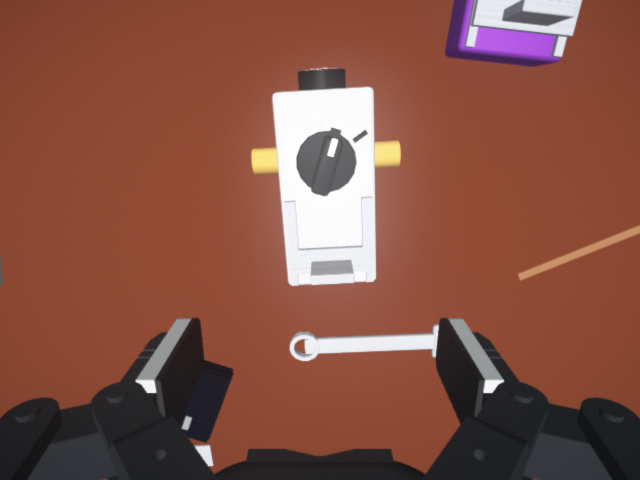

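The close wrist view shows the knob at (326,160), its bar tilted from (321,190) to (336,131), and the rib from (354,140) to (367,131). I'll measure these directions.

```bash
cat >> h.py <<'E'
def blob(p,mask,z,near):
    n,l,s,c=cv2.connectedComponentsWithStats(mask.astype(np.uint8))
    i=min([k for k in range(1,n) if s[k,4]>12],key=lambda k:np.hypot(*(c[k]-near)))
    ys,xs=np.nonzero(l==i); W=np.array([at(p,(x,y),z)[:2] for x,y in zip(xs,ys)])
    m=W.mean(0);_,_,v=np.linalg.svd(W-m); return c[i],s[i,4],m,np.arctan2(v[0,1],v[0,0])%np.pi
E
python3 - <<'E'
from h import *
im=cv2.imread('pics/w2.png');g=im.max(2)
p=r.grab_frame('wrist')
sub=np.zeros_like(g,bool);sub[120:148,346:376]=1
for z in(.040,.046):print('rib',blob(p,(g<150)&sub,z,(361,136)))
sub[:]=0;sub[134:160,322:342]=1
print('line',blob(p,(im.min(2)>150)&sub,.082,(333,147)))
o=r.outline_of(p,'knob_grip')
for d in o[:2]:print(d['conf'],d['rect'])
sub[:]=0;sub[120:200,290:352]=1
print(g[160,295:360:3],g[185,295:360:3])
E
```

```text
rib (array([359.60655738, 135.93442623]), np.int32(61), array([0.53490065, 0.26324556]), np.float64(2.2028595599560243))
rib (array([359.60655738, 135.93442623]), np.int32(61), array([0.53447975, 0.26267251]), np.float64(2.2028595599560226))
line (array([332.20714286, 147.15      ]), np.int32(140), array([0.53957341, 0.24010579]), np.float64(2.8565107865987653))
0.92 [292.9, 131.3, 60.0, 67.4]
[251  99 101 102 102 104 104 104  88 107 107 104 102  99  91 104 103 100
  99 100 114 253] [253 253 254 254 158  96  93 102 100 100 102  96  94 101 102 102 116 252
 254 253 253 253]
```

Run:
```python
from h import *
goto([.5543,.2352,.1],1.286)
```

```text
turn [-0.0003  0.0003  0.1805]
turn [-4.0000e-04 -5.0000e-04 -1.8195e+00]
shift [np.float64(0.1511), np.float64(0.016), np.float64(0.4039)]
```

>>> apply_moves --pt "0.153 0.022 0.15 0 0 0.1" --pt "0.153 0.022 0.35 0 0 0.18" --pt "0.153 0.022 0.4 0 0 0.18" --pt "0.153 0.022 0.4 0 0 0.18" --claw 0.6

```text
clock: 6.45
tcp_pos: [0.554, 0.2372, 0.1011]
orientation: [-0.439, -3.11, 0.0]
contact_force: [-0.3, 0.5, 0.2]
grip_width: 0.0509
gripper_force: 0.0
```

Run:
```python
from h import *
goto([.5543,.2352,.058],1.286)
```

```text
turn [-0.0001 -0.0003  0.0029]
turn [ 4.0000e-04 -2.0000e-04 -1.9971e+00]
shift [np.float64(-0.0035), np.float64(-0.0073), np.float64(0.1723)]
```

Down, grip, then turn 0.65 rad (0.415 of 90°) clockwise.

>>> apply_moves --pt "0 -0.006 0.1 0 0 0" --pt "0 -0.006 0.17 0 0 0" --pt "0 -0.006 0.17 0 0 0"

```text
clock: 6.82
tcp_pos: [0.5532, 0.2355, 0.0581]
orientation: [-0.441, -3.109, 0.001]
contact_force: [0.2, -0.1, -0.0]
grip_width: 0.0508
gripper_force: 0.0
```

>>> apply_moves --pt "0 0 0 0 0 0" --pt "0 0 0 0 0 0" --pt "0 0 0 0 0 0" --pt "0 0 0 0 0 0" --pt "0 0 0 0 0 0" --claw 0 --newtons 25

```text
clock: 7.45
tcp_pos: [0.5533, 0.2356, 0.0585]
orientation: [0.442, 3.11, -0.0]
contact_force: [0.6, -0.7, -0.5]
grip_width: 0.0
gripper_force: 0.0
```

>>> apply_moves --pt "0 0 0 0 0 0.1" --pt "0 0 0 0 0 0.2" --pt "0 0 0 0 0 0.3" --pt "0 0 0 0 0 0.4" --pt "0 0 0 0 0 0.415"

```text
clock: 8.07
tcp_pos: [0.5532, 0.2358, 0.0585]
orientation: [1.413, 2.805, -0.0]
contact_force: [0.3, -0.2, 0.7]
grip_width: -0.0001
gripper_force: 0.0
```

>>> apply_moves --pt "0 0 0 0 0 0"

```text
clock: 8.2
tcp_pos: [0.5532, 0.2357, 0.0584]
orientation: [1.411, 2.807, -0.0]
contact_force: [-0.0, -0.3, 0.3]
grip_width: -0.0001
gripper_force: 0.0
```

Run:
```python
from h import *
st()
p=snap('wrist','w3.png');q=snap('scene','s3.png')
t=np.array(r.get_obs()['tcp_pos']);print(proj(p,t),proj(q,t),proj(q,[.5543,.2352,.068]))
a=cv2.imread('pics/w3.png')[100:480];b=cv2.imread('pics/s3.png')[150:340,280:500]
b=cv2.resize(b,None,fx=2,fy=2)[:380]
cv2.imwrite('pics/c3.png',cv2.resize(np.hstack([a,b]),(800,282)))
```

```text
clock 8.2
joints [ 0.057  0.647 -0.773  1.811  0.559  0.916 -0.328]
qvel [ 0.006  0.006 -0.003 -0.001  0.    -0.     0.003]
tau [-1.7300e-01 -5.6061e+01 -1.1582e+01 -2.1146e+01 -1.6000e-02 -1.1000e-02
 -1.3000e-01]
tcp_pos [0.553 0.236 0.058]
orientation [ 1.411  2.807 -0.   ]
contact_force [-0.047 -0.345  0.327]
moment [ 0.048 -0.024  0.001]
gripper_force 0.0
grip_width -0.0
[319.07789732 286.97111622] [392.51434023 270.00073522] [392.75620016 267.4732921 ]
```

View pics/c3.png

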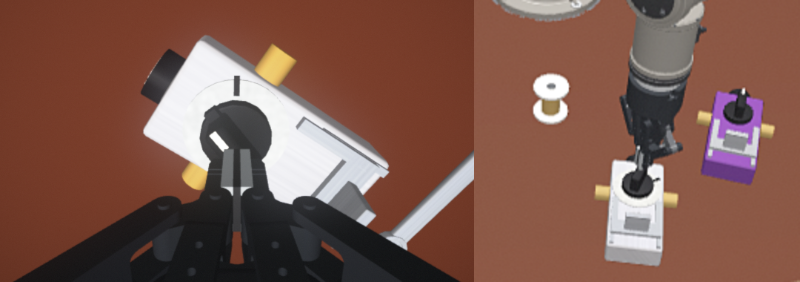

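The view shows the fingers shut near the knob but not clearly round the bar. I need an enlargement.

Run:
```python
import cv2,numpy as np
a=cv2.resize(cv2.imread('pics/w3.png')[190:390,200:440],None,fx=2.2,fy=2.2)
b=cv2.resize(cv2.imread('pics/s3.png')[220:310,355:420],None,fx=4.88,fy=4.88)[:440]
cv2.imwrite('pics/c4.png',np.hstack([a[:439],b[:439,:270]]))
```

```text
(no output)
```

View pics/c4.png

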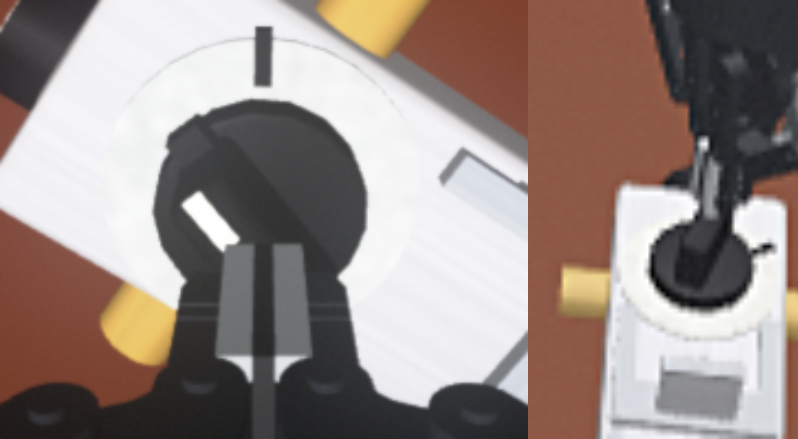

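Run:
```python
from h import *
p=r.grab_frame('wrist');q=r.grab_frame('scene');t=np.array(r.get_obs()['tcp_pos'])
for z in(.03,.04,.05,.06,.07,.08,.09,.1):print(z,proj(p,[t[0],t[1],z]),proj(q,[t[0],t[1],z]),proj(q,[.5543,.2352,z]))
print(at(p,(318,281),.054),at(q,(391,274),.054))
print(r.landmark_of(p,'knob_grip')[:1],r.landmark_of(q,'knob_grip')[:3])
print(p['eye'],q['eye'])
```

```text
0.03 [319.15545949 264.7154558 ] [391.08068156 278.21003093] [390.85129629 278.54616238]
0.04 [319.15291706 271.94275366] [391.57419953 275.34763741] [391.34365861 275.68414704]
0.05 [319.15013289 279.85721772] [392.07403217 272.44861894] [391.84232471 272.78548893]
0.06 [319.1470708  288.56174244] [392.58030146 269.51226805] [392.34741643 269.8494798 ]
0.07 [319.14368698 298.18084434] [393.09313254 266.53785894] [392.85905878 266.87539302]
0.08 [319.13992791 308.86665645] [393.61265381 263.52464687] [393.37738003 263.86248301]
0.09 [319.13572751 320.80703413] [394.13899704 260.47186754] [393.90251181 260.80998459]
0.1 [319.1310032  334.23669379] [394.6722975  257.37873646] [394.43458923 257.71711234]
[0.55207825 0.23623952 0.054     ] [0.56166952 0.23349332 0.054     ]
[{'point': [316.9, 301.5], 'conf': 0.88}] [{'point': [230.7, 167.7], 'conf': 0.73}, {'point': [457.3, 217.8], 'conf': 0.69}, {'point': [391.5, 268.2], 'conf': 0.65}]
[0.50496849 0.30076933 0.23356841] [1.2972287  0.20050855 0.90059207]
```

The fingers shut above the bar, so the true tips are higher than the reported TCP. I'll feel down for the bar top with shut fingers.

>>> apply_moves --pt "0 0 0.012 0 0 0" --pt "0 0 0.016 0 0 0"

```text
clock: 8.75
tcp_pos: [0.5531, 0.2355, 0.0541]
orientation: [-1.414, -2.805, 0.001]
contact_force: [-0.3, -0.4, -0.7]
grip_width: -0.0001
gripper_force: 0.0
```

>>> apply_moves --pt "0 0 0.012 0 0 0" --pt "0 0 0.016 0 0 0"

```text
clock: 9.0
tcp_pos: [0.5531, 0.2356, 0.0501]
orientation: [-1.414, -2.805, 0.001]
contact_force: [0.0, -0.4, -0.1]
grip_width: -0.0002
gripper_force: 0.0
```

>>> apply_moves --pt "0 0 0.012 0 0 0" --pt "0 0 0.02 0 0 0"

```text
clock: 9.25
tcp_pos: [0.5537, 0.236, 0.0488]
orientation: [1.414, 2.803, -0.001]
contact_force: [-11.3, -9.1, 40.7]
grip_width: -0.0001
gripper_force: 20.4
```

>>> apply_moves --pt "0 0 0.012 0 0 0" --pt "0 0 0.016 0 0 0"

```text
clock: 9.5
tcp_pos: [0.554, 0.2361, 0.0485]
orientation: [1.413, 2.8, -0.003]
contact_force: [-19.8, -14.1, 65.5]
grip_width: 0.0001
gripper_force: 32.8
```

Run:
```python
from h import *
p=snap('wrist','w5.png');q=snap('scene','s5.png')
a=cv2.resize(cv2.imread('pics/w5.png')[190:390,200:440],None,fx=2.2,fy=2.2)
b=cv2.resize(cv2.imread('pics/s5.png')[220:310,355:420],None,fx=4.88,fy=4.88)[:440]
cv2.imwrite('pics/c5.png',np.hstack([a[:439],b[:439,:270]]))
```

```text
(no output)
```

View pics/c5.png

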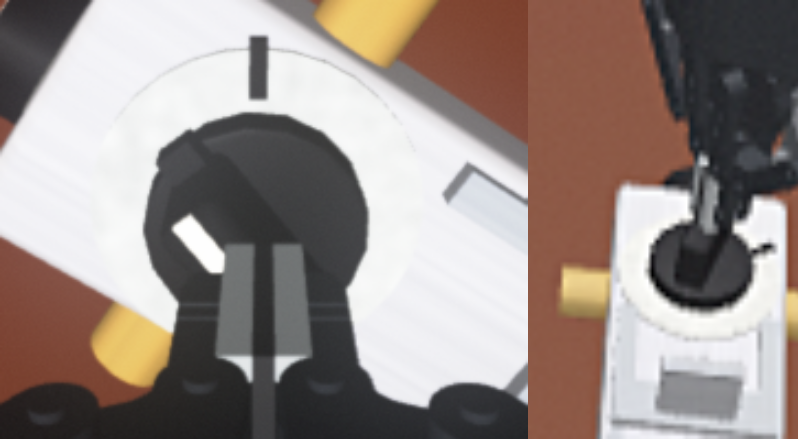

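Contact with the bar top came at reported z≈0.0495, so the tips stand about 30 mm behind the reported TCP. I'll lift off, open, turn back, and go down to reported z≈0.030.

>>> apply_moves --pt "0 0 -0.1 0 0 0" --pt "0 0 -0.16 0 0 -0.1" --pt "0 0 -0.16 0 0 -0.2" --pt "0 0 -0.16 0 0 -0.3" --pt "0 0 -0.16 0 0 -0.415" --claw 0.6

```text
clock: 10.22
tcp_pos: [0.5533, 0.2356, 0.0814]
orientation: [0.433, 3.111, -0.0]
contact_force: [0.3, 0.0, 0.1]
grip_width: 0.0512
gripper_force: 0.0
```

>>> apply_moves --pt "0 0 0 0 0 0" --pt "0 0 0 0 0 0"

```text
clock: 10.48
tcp_pos: [0.5532, 0.2357, 0.0813]
orientation: [-0.447, -3.11, -0.0]
contact_force: [0.2, -1.1, -0.5]
grip_width: 0.0512
gripper_force: 0.0
```

Run:
```python
from h import *
p=snap('wrist','w6.png')
st();goto([.5543,.2352,.030],1.286)
im=p['pixels'];c=proj(p,[.5396,.2401,.08]);print(c)
sub=np.zeros((480,640),bool);x,y=c.astype(int);sub[y-25:y+25,x-25:x+25]=1
for T in(150,190):
  n,l,s,ct=cv2.connectedComponentsWithStats(((im.min(2)>T)&sub).astype(np.uint8));print(s[1:],ct[1:])
for z in(.072,.082):print(blob(p,(im.min(2)>150)&sub,z,c))
marks(p,['knob_grip','mark_rib'])
```

```text
clock 10.525
joints [ 0.162  0.677 -0.935  1.791  0.639  1.008  0.258]
qvel [-0.003 -0.003 -0.002 -0.001  0.001  0.001  0.01 ]
tau [ 1.5200e-01 -5.4525e+01 -1.4430e+01 -2.1339e+01  1.2000e-02  2.0000e-03
 -2.0000e-02]
tcp_pos [0.553 0.236 0.081]
orientation [ 0.446  3.11  -0.   ]
contact_force [ 0.044  0.407 -0.5  ]
moment [-0.04   0.022 -0.066]
gripper_force 0.0
grip_width 0.051
turn [-0.0001  0.     -0.0001]
turn [1.0000e-04 1.0000e-04 1.9999e+00]
shift [np.float64(-0.0046), np.float64(-0.0006), np.float64(0.2055)]
[319.63626181 257.10291068]
[[310 248  10  26 256]] [[314.5 260.5]]
[[310 248  10  26 225]] [[314.2        260.39111111]]
(array([314.5, 260.5]), np.int32(256), array([0.54350358, 0.23637051]), np.float64(2.8510208530031846))
(array([314.5, 260.5]), np.int32(256), array([0.5398257 , 0.23757734]), np.float64(2.8510208530031833))
knob_grip 0.92 [316. 279.] [0.5546 0.2336 0.068 ]
knob_grip 0.55 [365. 408.] [0.6385 0.2376 0.068 ]
mark_rib 0.82 [355. 216.] [0.5364 0.2611 0.04  ]
```

>>> apply_moves --pt "-0.005 -0.005 0.1 0 0 0" --pt "-0.005 -0.005 0.17 0 0 0" --pt "-0.005 -0.005 0.205 0 0 0" --pt "-0.005 -0.005 0.205 0 0 0"

```text
clock: 11.12
tcp_pos: [0.5534, 0.234, 0.0291]
orientation: [-0.441, -3.109, 0.001]
contact_force: [0.5, 0.5, 0.4]
grip_width: 0.0517
gripper_force: 0.0
```

>>> apply_moves --pt "0 0 0 0 0 0" --pt "0 0 0 0 0 0" --pt "0 0 0 0 0 0" --pt "0 0 0 0 0 0" --claw 0 --newtons 25

```text
clock: 11.62
tcp_pos: [0.5542, 0.2333, 0.0309]
orientation: [0.443, 3.11, -0.002]
contact_force: [-2.4, -3.6, 5.2]
grip_width: 0.0136
gripper_force: 27.1
```

Gripped at 13.6 mm. I'll turn it clockwise by 0.65 rad.

>>> apply_moves --pt "0 0 -0.008 0 0 0.1" --pt "0 0 -0.008 0 0 0.2" --pt "0 0 -0.008 0 0 0.3" --pt "0 0 -0.008 0 0 0.4" --pt "0 0 -0.008 0 0 0.415"

```text
clock: 12.25
tcp_pos: [0.5542, 0.2334, 0.0311]
orientation: [1.414, 2.805, -0.001]
contact_force: [4.8, 1.3, -16.4]
grip_width: 0.0132
gripper_force: 25.5
```

>>> apply_moves --pt "0 0 0 0 0 0" --pt "0 0 0 0 0 0" --pt "0 0 0 0 0 0" --claw 0.5

```text
clock: 12.62
tcp_pos: [0.5543, 0.2346, 0.0329]
orientation: [1.413, 2.806, 0.001]
contact_force: [-0.4, 0.1, -0.4]
grip_width: 0.0428
gripper_force: 0.0
```

>>> apply_moves --pt "0 0 -0.1 0 0 0" --pt "0 0 -0.2 0 0 0" --pt "0 0 -0.3 0 0 0" --pt "0 0 -0.3 0 0 0"

```text
clock: 13.12
tcp_pos: [0.5554, 0.2352, 0.1094]
orientation: [1.413, 2.803, 0.005]
contact_force: [-0.6, 0.4, -0.3]
grip_width: 0.0427
gripper_force: 0.0
```

Run:
```python
from h import *
p=snap('wrist','w7.png')
st();im=p['pixels'];g=im.max(2)
def sub(c,w):
    m=np.zeros((480,640),bool);x,y=np.array(c).astype(int);m[max(0,y-w):y+w,x-w:x+w]=1;return m
c=proj(p,[.5347,.263,.04]);m=g<110;print(c)
print('rib',blob(p,m&sub(c,22),.04,c))
c=proj(p,[.5456,.2476,.08]);print(c)
print('line',blob(p,(im.min(2)>150)&sub(c,18),.08,c))
marks(p,['knob_grip','mark_rib','lock_tab'])
cv2.imwrite('pics/c7.png',im[:,:,::-1])
```

```text
clock 13.175
joints [ 0.09   0.588 -0.812  1.778  0.502  0.993 -0.283]
qvel [-0.007  0.024  0.022  0.025  0.004 -0.005 -0.004]
tau [-5.0000e-02 -5.5285e+01 -1.1862e+01 -2.3963e+01 -4.1000e-02  1.6000e-02
  4.4000e-02]
tcp_pos [0.555 0.234 0.108]
orientation [1.413e+00 2.804e+00 2.000e-03]
contact_force [-0.32  -0.129 -0.187]
moment [0.046 0.045 0.009]
gripper_force 0.0
grip_width 0.043
[318.5907881  186.08232711]
rib (array([316. , 190.5]), np.int32(100), array([0.53505097, 0.25987751]), np.float64(2.2046146536587474))
[318.08180916 235.94275534]
line (array([314.98039216, 239.94607843]), np.int32(204), array([0.54561054, 0.24482764]), np.float64(2.209080070860323))
knob_grip 0.78 [314. 258.] [0.5538 0.2329 0.068 ]
mark_rib 0.72 [316. 188.] [0.5342 0.2608 0.04  ]
lock_tab 0.92 [433. 329.] [0.6389 0.2383 0.068 ]
```

View pics/c7.png

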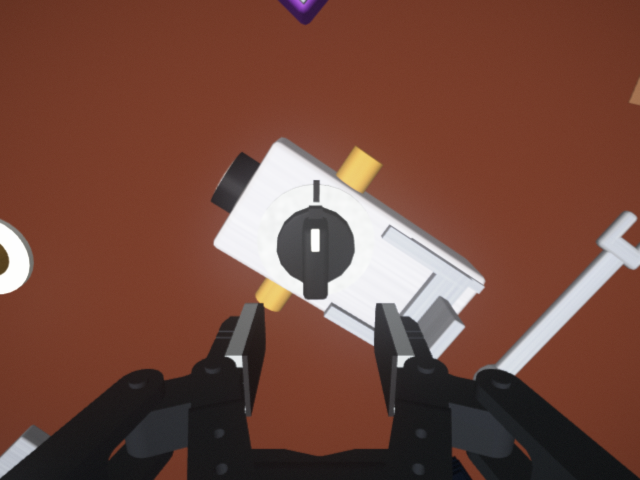

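The pointer (316,240) now lines up with the rib (316,190), 2.21 against 2.205 rad. Next is the fork: I'll go behind the tab with the fingers shut.

Run:
```python
from h import *
goto([.680,.240,.108],1.623)
```

```text
turn [-9.000e-04 -6.000e-04 -6.277e-01]
turn [-8.0000e-04  1.1000e-03  1.3723e+00]
shift [np.float64(-0.2804), np.float64(0.4221), np.float64(-0.0084)]
```

>>> apply_moves --pt "-0.14 0.21 0 0 0 -0.1" --pt "-0.28 0.42 0 0 0 -0.2" --pt "-0.28 0.42 0 0 0 -0.32" --pt "-0.28 0.42 0 0 0 -0.43" --pt "-0.28 0.42 0 0 0 -0.54" --claw 0

```text
clock: 13.95
tcp_pos: [0.6795, 0.2401, 0.1054]
orientation: [-0.125, -3.137, 0.001]
contact_force: [0.6, -0.5, 0.9]
grip_width: 0.0001
gripper_force: 0.0
```

>>> apply_moves --pt "0 0 0 0 0 -0.088" --pt "0 0 0 0 0 -0.088" --pt "0 0 0 0 0 -0.088"

```text
clock: 14.32
tcp_pos: [0.6798, 0.2402, 0.1064]
orientation: [0.078, -3.14, 0.0]
contact_force: [0.5, -0.1, 0.7]
grip_width: 0.0003
gripper_force: 0.0
```

Run:
```python
from h import *
goto([.680,.240,.0275],1.623);p=snap('wrist','w8.png');marks(p,['lock_tab','knob_grip'])
```

```text
turn [-0.0002 -0.0006 -0.0014]
turn [-1.0000e-03  3.0000e-04  1.9986e+00]
shift [np.float64(-0.001), np.float64(-0.0007), np.float64(0.3157)]
lock_tab 0.58 [317. 185.] [0.6388 0.2373 0.068 ]
knob_grip 0.64 [314.   5.] [0.5553 0.2319 0.068 ]
```

>>> apply_moves --pt "0 0 0.15 0 0 0" --pt "0 0 0.28 0 0 0" --pt "0 0 0.315 0 0 0" --pt "0 0 0.315 0 0 0"

```text
clock: 14.98
tcp_pos: [0.6801, 0.2405, 0.0286]
orientation: [0.082, -3.14, -0.0]
contact_force: [0.3, -0.0, -0.4]
grip_width: 0.0
gripper_force: 0.0
```

>>> apply_moves --pt "0.06 0 0 0 0 0" --pt "0.1 0 0 0 0 0" --pt "0.13 0 0 0 0 0" --pt "0.15 0 0 0 0 0" --pt "0.16 0 0 0 0 0"

```text
clock: 15.6
tcp_pos: [0.6405, 0.2383, 0.0289]
orientation: [-0.082, 3.139, 0.0]
contact_force: [2.3, 0.4, 1.5]
grip_width: 0.0001
gripper_force: 1.0
```

>>> apply_moves --pt "0.02 0 0 0 0 0" --pt "0.04 0 0 0 0 0" --pt "0.055 0 0 0 0 0" --pt "0.07 0 0 0 0 0" --pt "0.075 0 0 0 0 0"

```text
clock: 16.23
tcp_pos: [0.6212, 0.2371, 0.0283]
orientation: [0.083, -3.14, 0.0]
contact_force: [3.0, 1.2, 1.2]
grip_width: -0.0002
gripper_force: 1.0
```

Contact at about 2 N. I'll push the remainder in small steps to the stop.

>>> apply_moves --pt "0.01 0 0 0 0 0" --pt "0.016 0 0 0 0 0" --pt "0.016 0 0 0 0 0"

```text
clock: 16.6
tcp_pos: [0.6204, 0.2371, 0.0285]
orientation: [-0.08, 3.136, 0.003]
contact_force: [10.0, 2.3, -4.0]
grip_width: -0.0001
gripper_force: 5.1
```

>>> apply_moves --pt "0.01 0 0 0 0 0" --pt "0.012 0 0 0 0 0" --pt "0.012 0 0 0 0 0"

```text
clock: 16.98
tcp_pos: [0.6205, 0.2371, 0.0287]
orientation: [-0.078, 3.131, 0.006]
contact_force: [18.3, 5.2, -10.6]
grip_width: -0.0003
gripper_force: 9.2
```

The fork is home: it stopped at 34 mm of travel with 18 N. I'll back off, rise, and cross over to the bolt.

>>> apply_moves --pt "-0.05 0 0 0 0 0" --pt "-0.06 0 -0.15 0 0 0" --pt "-0.06 0 -0.4 0 0 0" --pt "-0.06 0 -0.65 0 0 0" --pt "-0.06 0 -0.7 0 0 0"

```text
clock: 17.6
tcp_pos: [0.6302, 0.2396, 0.2082]
orientation: [-0.084, 3.136, 0.004]
contact_force: [0.1, 0.1, -0.4]
grip_width: 0.0001
gripper_force: 0.0
```

>>> apply_moves --pt "0 -0.8 0 0 0 0" --pt "0 -0.8 0 0 0 0" --pt "0 -0.8 0 0 0 0" --pt "0 -0.8 0 0 0 0" --claw 1

```text
clock: 18.1
tcp_pos: [0.6395, 0.0309, 0.2012]
orientation: [0.07, -3.137, 0.005]
contact_force: [-0.1, 0.1, 0.1]
grip_width: 0.0724
gripper_force: 0.0
```

>>> apply_moves --pt "0 -0.76 0 0 0 0" --pt "0 -0.76 0 0 0 0" --pt "0 -0.76 0 0 0 0" --pt "0 -0.76 0 0 0 0" --pt "0 -0.76 0 0 0 0"

```text
clock: 18.73
tcp_pos: [0.6493, -0.1506, 0.2026]
orientation: [0.084, -3.139, -0.002]
contact_force: [0.8, 0.4, 0.8]
grip_width: 0.0854
gripper_force: 0.0
```

Run:
```python
from h import *
st()
p=snap('wrist','w9.png');print(p['eye'])
marks(p,['sleeve','boss_top','die'])
q=snap('top','t9.png')
marks(q,['sleeve','boss_top','knob_grip','lock_tab'])
cv2.imwrite('pics/c9.png',p['pixels'][:,:,::-1])
```

```text
clock 18.725
joints [ 0.804  0.68  -1.05   1.52   0.601  1.296  1.308]
qvel [-0.03  -0.012 -0.027  0.011 -0.001 -0.003  0.001]
tau [ 2.6840e+00 -5.7224e+01 -1.4644e+01 -2.5566e+01  2.3500e-01  8.8000e-02
  3.6000e-02]
tcp_pos [ 0.649 -0.151  0.203]
orientation [ 8.400e-02 -3.139e+00 -2.000e-03]
contact_force [0.806 0.437 0.821]
moment [0.051 0.033 0.057]
gripper_force 0.0
grip_width 0.085
[ 0.56883443 -0.15490682  0.37795881]
sleeve 0.67 [316. 159.] [ 0.6016 -0.1549  0.109 ]
boss_top 0.7 [310.  87.] [ 0.5563 -0.1618  0.06  ]
die 0.55 [239.  77.] [ 0.5495 -0.2213  0.016 ]
sleeve 0.53 [422. 203.] [ 0.611 -0.152  0.109]
boss_top 0.68 [420. 231.] [ 0.5565 -0.1594  0.06  ]
knob_grip 0.95 [165. 321.] [0.369  0.3809 0.068 ]
knob_grip 0.9 [458. 362.] [ 0.2822 -0.2316  0.068 ]
knob_grip 0.82 [237. 232.] [0.5546 0.2317 0.068 ]
lock_tab 0.8 [174. 279.] [0.4567 0.3643 0.068 ]
lock_tab 0.68 [235. 203.] [0.6168 0.2365 0.068 ]
```

View pics/c9.png

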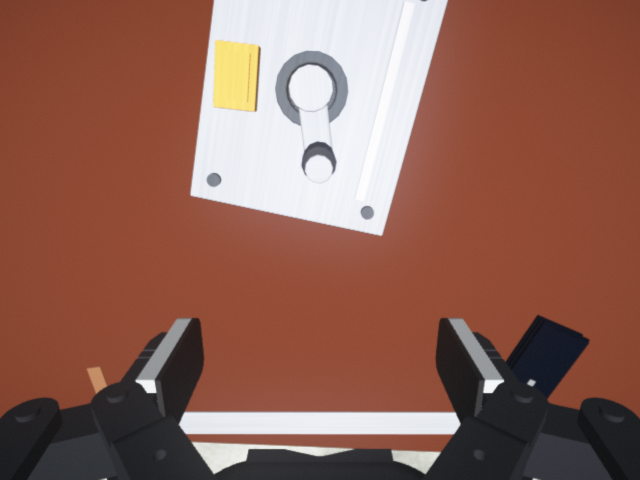

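The view shows the crank from the bolt head (311,87) to the handle cap (318,168), with the die clear at (236,76). The top camera puts the tab at 0.617, so the lock is home. I'll grasp the handle.

Run:
```python
from h import *
goto([.6018,-.1545,.072],1.623)
```

```text
turn [-0.0001  0.0001  0.0007]
turn [-1.0000e-04 -1.0000e-04 -1.9993e+00]
shift [np.float64(0.1932), np.float64(-0.0025), np.float64(0.526)]
```

>>> apply_moves --pt "0.1 0 0.1 0 0 0" --pt "0.192 0 0.2 0 0 0" --pt "0.192 0 0.35 0 0 0" --pt "0.192 0 0.48 0 0 0" --pt "0.192 0 0.526 0 0 0" --claw 0.6

```text
clock: 19.8
tcp_pos: [0.6008, -0.1544, 0.0701]
orientation: [0.083, -3.138, -0.001]
contact_force: [-0.0, 0.0, 0.8]
grip_width: 0.0511
gripper_force: 0.0
```

>>> apply_moves --pt "0 0 0 0 0 0" --pt "0 0 0 0 0 0" --pt "0 0 0 0 0 0" --pt "0 0 0 0 0 0" --pt "0 0 0 0 0 0" --claw 0 --newtons 40

```text
clock: 20.42
tcp_pos: [0.6031, -0.1541, 0.0731]
orientation: [-0.082, 3.138, -0.0]
contact_force: [0.4, 1.1, 5.8]
grip_width: 0.0208
gripper_force: 39.6
```

Run:
```python
from h import *
p=snap('wrist','w10.png');st()
q=snap('scene','s10.png')
a=cv2.resize(p['pixels'][180:400,200:440],None,fx=2,fy=2)
b=cv2.resize(q['pixels'][180:290,160:270],None,fx=4,fy=4)
cv2.imwrite('pics/c10.png',np.hstack([a,b[:440,:300]])[:,:,::-1])
```

```text
clock 20.475
joints [ 0.829  0.745 -0.986  1.745  0.71   1.05   1.212]
qvel [ 0.    -0.001  0.001  0.     0.002  0.     0.   ]
tau [ 5.1400e-01 -5.4073e+01 -1.4466e+01 -1.8864e+01  1.9200e-01  1.4100e-01
  1.0000e-03]
tcp_pos [ 0.603 -0.154  0.073]
orientation [-0.083  3.138 -0.   ]
contact_force [0.212 0.624 7.546]
moment [ 0.164 -0.03  -0.033]
gripper_force 39.62
grip_width 0.02
```

View pics/c10.png

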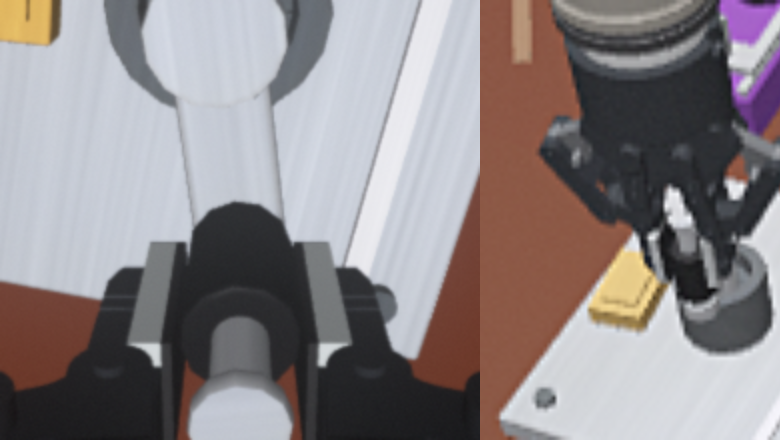

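Grasp is good: 20.8 mm wide, 40 N, and already pressing on the shoulder with about 6 N, which serves for feeling the drop. Next I'll work out the arc rows.

```bash
cat > arc.py <<'E'
import sys;from h import *
a0,step,n=map(float,sys.argv[1:4]);zc=float(sys.argv[4])
x=np.array([-.9986,-.0522]);y=np.array([-.0522,.9986]);rad=.0455
P=lambda a:rad*np.array([np.cos(a),np.sin(a)])
for c in range(int(n)):
    s=a0+5*step*c
    print(round(s,2),[[round(float((P(s+step*k)-P(s))@x)/.25,3),round(float((P(s+step*k)-P(s))@y)/.25,3),round(zc*k/5,4),0,0,0] for k in range(1,6)])
E
python3 arc.py .145 .12 7 -.0023
```

```text
0.14 [[0.003, 0.022, -0.0005, 0, 0, 0], [0.009, 0.043, -0.0009, 0, 0, 0], [0.018, 0.063, -0.0014, 0, 0, 0], [0.028, 0.082, -0.0018, 0, 0, 0], [0.041, 0.099, -0.0023, 0, 0, 0]]
0.74 [[0.015, 0.016, -0.0005, 0, 0, 0], [0.032, 0.03, -0.0009, 0, 0, 0], [0.05, 0.042, -0.0014, 0, 0, 0], [0.069, 0.052, -0.0018, 0, 0, 0], [0.09, 0.059, -0.0023, 0, 0, 0]]
1.34 [[0.021, 0.005, -0.0005, 0, 0, 0], [0.043, 0.007, -0.0009, 0, 0, 0], [0.065, 0.006, -0.0014, 0, 0, 0], [0.086, 0.003, -0.0018, 0, 0, 0], [0.108, -0.002, -0.0023, 0, 0, 0]]
1.94 [[0.02, -0.008, -0.0005, 0, 0, 0], [0.039, -0.019, -0.0009, 0, 0, 0], [0.057, -0.031, -0.0014, 0, 0, 0], [0.073, -0.046, -0.0018, 0, 0, 0], [0.087, -0.063, -0.0023, 0, 0, 0]]
2.54 [[0.012, -0.018, -0.0005, 0, 0, 0], [0.022, -0.038, -0.0009, 0, 0, 0], [0.029, -0.058, -0.0014, 0, 0, 0], [0.034, -0.079, -0.0018, 0, 0, 0], [0.037, -0.101, -0.0023, 0, 0, 0]]
3.15 [[-0.0, -0.022, -0.0005, 0, 0, 0], [-0.003, -0.043, -0.0009, 0, 0, 0], [-0.009, -0.065, -0.0014, 0, 0, 0], [-0.016, -0.085, -0.0018, 0, 0, 0], [-0.027, -0.104, -0.0023, 0, 0, 0]]
3.74 [[-0.013, -0.018, -0.0005, 0, 0, 0], [-0.027, -0.034, -0.0009, 0, 0, 0], [-0.044, -0.049, -0.0014, 0, 0, 0], [-0.062, -0.061, -0.0018, 0, 0, 0], [-0.081, -0.071, -0.0023, 0, 0, 0]]
```

>>> apply_moves --pt "0.003 0.022 -0.0005 0 0 0" --pt "0.009 0.043 -0.001 0 0 0" --pt "0.018 0.063 -0.0015 0 0 0" --pt "0.028 0.082 -0.002 0 0 0" --pt "0.041 0.099 -0.0025 0 0 0"

```text
clock: 21.15
tcp_pos: [0.592, -0.1311, 0.0736]
orientation: [-0.081, 3.137, -0.002]
contact_force: [2.5, -2.6, 4.8]
grip_width: 0.0206
gripper_force: 39.7
```

>>> apply_moves --pt "0 0 0 0 0 0"

```text
clock: 21.28
tcp_pos: [0.5914, -0.1304, 0.0736]
orientation: [-0.082, 3.138, -0.002]
contact_force: [1.5, -0.9, 6.6]
grip_width: 0.0206
gripper_force: 39.7
```

>>> apply_moves --pt "0.015 0.016 -0.0005 0 0 0" --pt "0.032 0.03 -0.001 0 0 0" --pt "0.05 0.042 -0.0015 0 0 0" --pt "0.069 0.052 -0.002 0 0 0" --pt "0.09 0.059 -0.0025 0 0 0"

```text
clock: 21.9
tcp_pos: [0.5687, -0.1174, 0.0742]
orientation: [-0.081, 3.137, -0.002]
contact_force: [2.7, -2.4, 5.6]
grip_width: 0.0202
gripper_force: 39.7
```

>>> apply_moves --pt "0.021 0.005 -0.0005 0 0 0" --pt "0.043 0.007 -0.001 0 0 0" --pt "0.065 0.006 -0.0015 0 0 0" --pt "0.086 0.003 -0.002 0 0 0" --pt "0.108 -0.002 -0.0025 0 0 0"

```text
clock: 22.52
tcp_pos: [0.5419, -0.1192, 0.0747]
orientation: [-0.082, 3.137, -0.002]
contact_force: [5.0, -3.0, 4.4]
grip_width: 0.0207
gripper_force: 39.7
```

>>> apply_moves --pt "0.02 -0.008 -0.0005 0 0 0" --pt "0.039 -0.019 -0.001 0 0 0" --pt "0.057 -0.031 -0.0015 0 0 0" --pt "0.073 -0.046 -0.002 0 0 0" --pt "0.087 -0.063 -0.0025 0 0 0"

```text
clock: 23.15
tcp_pos: [0.5208, -0.136, 0.0747]
orientation: [-0.082, 3.137, -0.0]
contact_force: [7.0, -2.0, -0.6]
grip_width: 0.0201
gripper_force: 39.2
```

Vertical force is gone, so the bolt has probably dropped. I'll check by pressing 1.5 mm down.

>>> apply_moves --pt "0 0 0.006 0 0 0" --pt "0 0 0.006 0 0 0"

```text
clock: 23.4
tcp_pos: [0.5204, -0.1366, 0.073]
orientation: [-0.081, 3.138, -0.002]
contact_force: [4.8, -3.6, -0.4]
grip_width: 0.0206
gripper_force: 39.3
```

```bash
python3 - <<'E'
from h import *
print(np.round(r.get_obs()['contact_force'],2),r.get_obs()['tcp_pos'])
E
python3 arc.py 2.545 -.2 7 0
```

```text
[ 4.78 -3.55 -0.44] [ 0.52043923 -0.13660492  0.07295386]
2.54 [[-0.025, 0.027, 0.0, 0, 0, 0], [-0.054, 0.048, 0.0, 0, 0, 0], [-0.087, 0.063, 0.0, 0, 0, 0], [-0.123, 0.071, 0.0, 0, 0, 0], [-0.159, 0.071, 0.0, 0, 0, 0]]
1.54 [[-0.036, -0.006, 0.0, 0, 0, 0], [-0.07, -0.02, 0.0, 0, 0, 0], [-0.1, -0.04, 0.0, 0, 0, 0], [-0.126, -0.065, 0.0, 0, 0, 0], [-0.146, -0.095, 0.0, 0, 0, 0]]
0.54 [[-0.014, -0.034, 0.0, 0, 0, 0], [-0.021, -0.069, 0.0, 0, 0, 0], [-0.021, -0.106, 0.0, 0, 0, 0], [-0.013, -0.141, 0.0, 0, 0, 0], [0.001, -0.174, 0.0, 0, 0, 0]]
-0.46 [[0.021, -0.03, 0.0, 0, 0, 0], [0.047, -0.055, 0.0, 0, 0, 0], [0.078, -0.074, 0.0, 0, 0, 0], [0.112, -0.087, 0.0, 0, 0, 0], [0.148, -0.093, 0.0, 0, 0, 0]]
-1.46 [[0.036, 0.001, 0.0, 0, 0, 0], [0.072, 0.01, 0.0, 0, 0, 0], [0.105, 0.025, 0.0, 0, 0, 0], [0.134, 0.047, 0.0, 0, 0, 0], [0.158, 0.074, 0.0, 0, 0, 0]]
-2.46 [[0.019, 0.031, 0.0, 0, 0, 0], [0.03, 0.066, 0.0, 0, 0, 0], [0.035, 0.102, 0.0, 0, 0, 0], [0.033, 0.138, 0.0, 0, 0, 0], [0.023, 0.173, 0.0, 0, 0, 0]]
-3.46 [[-0.016, 0.032, 0.0, 0, 0, 0], [-0.039, 0.061, 0.0, 0, 0, 0], [-0.066, 0.085, 0.0, 0, 0, 0], [-0.098, 0.102, 0.0, 0, 0, 0], [-0.133, 0.113, 0.0, 0, 0, 0]]
```

No resistance where the shoulder was, so the bolt has dropped, at 1.8 to 2.4 rad back (world angle about 2.24). Next: forward to world angle 2.24 − 2π = −4.04.

>>> apply_moves --pt "-0.025 0.027 0 0 0 0" --pt "-0.054 0.048 0 0 0 0" --pt "-0.087 0.063 0 0 0 0" --pt "-0.123 0.071 0 0 0 0" --pt "-0.159 0.071 0 0 0 0"

```text
clock: 24.02
tcp_pos: [0.5573, -0.1161, 0.0723]
orientation: [0.082, -3.138, 0.001]
contact_force: [-1.5, -4.6, -1.6]
grip_width: 0.021
gripper_force: 39.2
```

>>> apply_moves --pt "-0.036 -0.006 0 0 0 0" --pt "-0.07 -0.02 0 0 0 0" --pt "-0.1 -0.04 0 0 0 0" --pt "-0.126 -0.065 0 0 0 0" --pt "-0.146 -0.095 0 0 0 0"

```text
clock: 24.65
tcp_pos: [0.5964, -0.1368, 0.073]
orientation: [-0.084, 3.14, 0.002]
contact_force: [-2.9, 0.2, -1.3]
grip_width: 0.021
gripper_force: 39.3
```

>>> apply_moves --pt "-0.014 -0.034 0 0 0 0" --pt "-0.021 -0.069 0 0 0 0" --pt "-0.021 -0.106 0 0 0 0" --pt "-0.013 -0.141 0 0 0 0" --pt "0.001 -0.174 0 0 0 0"

```text
clock: 25.28
tcp_pos: [0.5986, -0.1817, 0.0733]
orientation: [-0.082, 3.139, -0.0]
contact_force: [1.3, 1.2, -1.6]
grip_width: 0.0204
gripper_force: 39.4
```

>>> apply_moves --pt "0.021 -0.03 0 0 0 0" --pt "0.047 -0.055 0 0 0 0" --pt "0.078 -0.074 0 0 0 0" --pt "0.112 -0.087 0 0 0 0" --pt "0.148 -0.093 0 0 0 0"

```text
clock: 25.9
tcp_pos: [0.5613, -0.2064, 0.0728]
orientation: [0.082, -3.14, 0.0]
contact_force: [1.7, 1.2, -0.6]
grip_width: 0.0202
gripper_force: 39.4
```

>>> apply_moves --pt "0.036 0.001 0 0 0 0" --pt "0.072 0.01 0 0 0 0" --pt "0.105 0.025 0 0 0 0" --pt "0.134 0.047 0 0 0 0" --pt "0.158 0.074 0 0 0 0"

```text
clock: 26.52
tcp_pos: [0.5222, -0.1888, 0.0733]
orientation: [-0.083, 3.139, 0.0]
contact_force: [6.2, 2.0, -0.5]
grip_width: 0.0204
gripper_force: 39.4
```

>>> apply_moves --pt "0.019 0.031 0 0 0 0" --pt "0.03 0.066 0 0 0 0" --pt "0.035 0.102 0 0 0 0" --pt "0.033 0.138 0 0 0 0" --pt "0.023 0.173 0 0 0 0"

```text
clock: 27.15
tcp_pos: [0.5149, -0.1481, 0.0735]
orientation: [-0.081, 3.138, -0.004]
contact_force: [6.4, -4.2, -1.4]
grip_width: 0.0204
gripper_force: 39.5
```

>>> apply_moves --pt "-0.016 0.032 0 0 0 0" --pt "-0.039 0.061 0 0 0 0" --pt "-0.063 0.082 0 0 0 0" --pt "-0.063 0.082 0 0 0 0" --pt "-0.063 0.082 0 0 0 0"

```text
clock: 27.78
tcp_pos: [0.5287, -0.1271, 0.073]
orientation: [-0.081, 3.14, -0.004]
contact_force: [4.5, -3.4, -0.6]
grip_width: 0.0208
gripper_force: 39.5
```

Run:
```python
from h import *
o=r.get_obs();d=o['tcp_pos']-np.array([.5564,-.161,0]);print(np.arctan2(d[1],d[0]),np.hypot(*d[:2]))
for n in('wrist','scene','top'):
    p=snap(n,n+'11.png')
    marks(p,['sleeve'])
    if n!='wrist':marks(p,['knob_grip','mark_rib','lock_tab'])
```

```text
2.2555996502559204 0.04379428478240553
sleeve 0.91 [323. 325.] [ 0.5281 -0.1254  0.109 ]
sleeve 0.41 [235. 225.] [ 0.5294 -0.1284  0.109 ]
knob_grip 0.9 [457. 219.] [0.3704 0.3746 0.068 ]
mark_rib 0.48 [305. 379.] [0.8387 0.0955 0.04  ]
mark_rib 0.4 [399. 271.] [0.5376 0.2506 0.04  ]
lock_tab 0.96 [457. 246.] [0.4625 0.3746 0.068 ]
lock_tab 0.78 [389. 287.] [0.612 0.231 0.068]
lock_tab 0.41 [394. 267.] [0.5511 0.2383 0.068 ]
knob_grip 0.94 [237. 232.] [0.5542 0.2321 0.068 ]
knob_grip 0.76 [455. 362.] [ 0.2833 -0.2255  0.068 ]
knob_grip 0.57 [163. 319.] [0.373  0.3856 0.068 ]
mark_rib 0.9 [224. 242.] [0.5365 0.2639 0.04  ]
lock_tab 0.96 [236. 204.] [0.6153 0.2352 0.068 ]
lock_tab 0.82 [176. 277.] [0.4605 0.3597 0.068 ]
lock_tab 0.71 [455. 322.] [ 0.3656 -0.2278  0.068 ]
```

Angle is as intended. I'll feel for the shoulder to confirm the depth, expected at about z 0.063.

>>> apply_moves --pt "0 0 0.012 0 0 0" --pt "0 0 0.024 0 0 0" --pt "0 0 0.032 0 0 0" --pt "0 0 0.032 0 0 0"

```text
clock: 28.88
tcp_pos: [0.5287, -0.1271, 0.0648]
orientation: [-0.081, 3.14, -0.004]
contact_force: [4.6, -4.2, -1.1]
grip_width: 0.0204
gripper_force: 39.5
```

>>> apply_moves --pt "0 0 0.006 0 0 0" --pt "0 0 0.008 0 0 0" --pt "0 0 0.008 0 0 0"

```text
clock: 29.25
tcp_pos: [0.5288, -0.1271, 0.0632]
orientation: [-0.081, 3.14, -0.004]
contact_force: [4.4, -3.8, 1.2]
grip_width: 0.0203
gripper_force: 39.6
```

Contact begins at z 0.0632, about 12 mm below the drop height. I'll lift 3 mm, settle, and hand in.

>>> apply_moves --pt "0 0 -0.008 0 0 0" --pt "0 0 -0.012 0 0 0" --pt "0 0 -0.012 0 0 0" --pt "0 0 -0.012 0 0 0" --pt "0 0 -0.012 0 0 0"

```text
clock: 29.88
tcp_pos: [0.5287, -0.127, 0.066]
orientation: [-0.081, 3.14, -0.004]
contact_force: [4.4, -4.2, -0.4]
grip_width: 0.0205
gripper_force: 39.5
```

```bash
python3 -c "
from h import *
o=r.get_obs();print(o['clock'],o['gripper_force'],np.abs(o['qvel']).max());print(r.hand_in())"
```

```text
29.875 39.51679766178131 0.0009216636601875098
the job is handed in; nothing more can be done
None
```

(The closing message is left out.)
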